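Swap a canister's squeeze cap for its hook-on day cover

ROBOT

A 7-joint arm with a two-finger parallel gripper is mounted at the origin on the work surface. World frame = base frame: x ahead of the robot, y to its left, z up, the work surface at z = 0. Lengths are in mm, angles in degrees, forces in N, time in s.
With the tool pointing down it reaches from about 425 to 975 mm from the base axis. Payload 16.7 kg.
Tool frame: the origin (TCP) lies at the very end of the fingers, on their centre line; the grasp point (between the pads) lies 19 mm behind it; z points along the fingers, y is the direction in which the jaws open and shut (so a half turn about z gives the same grasp; the last joint's range is limited). The gripper opens to 85 mm and grips with 20 to 120 N. Pads are 22 mm wide; open, the fingers measure 114 mm over their backs; the gripper's body (76 mm by 85 mm) begins 54 mm behind the grasp point. The pads swing forward as they close: fully open they stand 13 mm farther back than shut.
Start: joints at [54.803, 24.414, 4.234, 92.017, -1.954, 63.644, -3.845], TCP at [302.529, -603.367, 231.302] pointing down, gripper open.
Joint ranges: [-163.25, 163.25], [-28.42, 122.38], [-70.27, 78.77], [12.13, 141.07], [-58.53, 238.53], [9.26, 117.41], [-156.51, 156.51]. Speed limits (degrees/s): [108.29, 108.29, 136.94, 136.94, 172.46, 172.46, 172.46].

INTERFACE

Orientations are given as a 3x3 rotation matrix whose columns are the frame's x, y, z axes.
In Python, from station import bot gives the robot as it stands. The module is installed in compiled form; this text tells all that it offers.
- The arm moves only by the tool apply_moves, never from a script. Its argument "motion" is text: rows parted by semicolons, each of 7 numbers parted by spaces: the shift along the tool's x, y, z in cm, then the turn, a rotation vector about the tool's x, y, z in degrees, then the opening, from -1 (shut) to 1 (fully open). A call has 1 to 8 rows; each row is the pose to reach, as a shift and turn from the pose commanded when the call began, along the tool's axes at that moment; what a row does not reach only later rows make up. A row lasts 1/8 s, in which the tool goes at most 62.5 mm and 10.7 degrees, less where a joint would pass 70% of its speed; a pose out of reach is approached as far as the arm can. A call with a gripper value outside its range is refused whole. The fingers move at their own pace and stop on an object; "grip_force" is the grip in N (left out, the last holds). Time passes only in rows, so rows that repeat a pose let the fingers close. It gives the time, the measured TCP pose, the force and the opening at its end, in the units of the state.
- bot.read_state(): the state, without advancing time (a new reading comes with each control period).
- bot.snapshot(name): name is "side" or "top"; returns a dict with "pixels" (480x640x3 uint8, red, green, blue), "fx", "fy", "cx", "cy" (pixels), "R" (3x3) and "t" (3): a world point X has camera coordinates R X + t. Camera axes: x right, y down, z forward; pixel columns grow to the right and rows downward; lengths in mm; the calibration is good to about 2 mm. A picture is of the moment at which its call begins. There is no depth.
- bot.sign_off(): hands the job in, once; it reports no verdict.
Trained networks look in the newest picture that a camera, given by its name, has taken for a name from the list of things; names that differ only in an ending like _2 or _b are one class to them, and where a whole thing is asked for, a point or a joint stands for the part that bears it (a point fixed in the world has none). Each returns a list of dicts, best first, with "conf" (0 to 1); they miss things now and then, are a little off and sometimes report something else, mostly with a low value. They report only what shows in the picture. A call takes as long as a camera call.
- bot.boxes_of(camera, name): "bbox" ([centre column, centre row, width, height] in pixels, round what is visible of it).
- bot.pinpoint(camera, name): "pixel" ([column, row] in pixels: a listed point, or the origin of a listed thing).
The state is a dict: "time": time; "q": joint angles; "joint_vel": joint speeds; "effort": joint torques, N m; "ee_pos": TCP position; "tool_rot": TCP orientation; "wrist_force": force on the tool from outside, world axes, zero at the start; "ft_torque": the same for the moment, N m; "grip_width": finger opening in mm.
Only numpy, scipy, OpenCV 4.12 (cv2) and the standard library are available. Lean on these libraries where they do the work, as an engineer would, in place of code of your own. Each camera call takes 0.05 s, during which the arm holds its last target. There are 200 camera calls.

TASK

Squeeze the two side tabs of the black cap on the canister and, keeping them squeezed, turn the cap about a fifth of a turn so that it comes free of its neck; lift it off and stand it upright in the steel tray, wholly inside the rim, and let go. Then fit the loose aluminium cover on the canister: hook its tongue under the steel lip while the cover is tilted, rotate it down until it lies flat on the neck with its plug in the bore and its tongue still under the lip, and let go. Leave the carton, the pipe tee and the white pack where they are.

Things in the scene. Friction and masses are not known exactly. Their poses are not given: they have to be found in the camera images.
- canister: Fixed grey metal canister, 155 x 120 mm, flat deck 80 mm above the bench. Origin on the bench straight under the neck's axis, z up. The deck reaches from x = -95 to +60 and y = -60 to +60 mm. The steel lip stands at its -x end (robot's side). On the deck round the neck, four steel stops 7 mm tall, 29.5 to 37 mm from the axis, trap the cap's tab feet unless both tabs are squeezed.
- neck_rim (a point): Centre of the mouth of the aluminium neck, 110 mm above the bench; axes as the canister's. The neck is 28 mm wide outside, 30 mm tall, its bore 21 mm wide and 28 mm deep. Two lugs near its top, at the +x and -x sides, reach 19 mm from the axis.
- lip_edge (a point): Middle of the lip's lower front edge: x = -74, y = 0, z = 118 mm in the canister's frame. The lip is 60 mm long along y, 7 mm thick (top at 125 mm), and overhangs 12 mm from a back wall whose face is at x = -86 mm. Below the lip the space is open down to the deck.
- cap: Loose black plastic cap, about 85 g, 44 mm tall. Origin on its axis at the level of its feet, z up. It starts on the neck, axes within 2 degrees of the canister's, feet 3 mm above the deck. Tabs at its +y and -y sides; top disc 33 mm above the feet. Toes at its +x and -x sides catch under the neck's lugs until it is turned. Set down, it stands on its feet.
- tab_left (a joint): Travel of the sprung tab at the cap's +y side: 0 at rest, 0.006 m fully squeezed inward; 3 N to start, 9 N fully. A flat upright plate 22 mm wide, from 10 to 44 mm above the feet, on a narrower foot. The two tabs' outer faces are 66 mm apart at rest, 54 mm fully squeezed.
- tab_right (a joint): The same for the tab at the cap's -y side.
- tray: Fixed square steel tray, 170 x 170 mm, rim 12 mm high, walls and floor 4 mm. Origin at the centre of its underside. Empty at the start.
- tray_in (a point): Centre of the tray's inner floor.
- cover: Loose aluminium cover, about 160 g, standing on its skirts. Origin at the skirts' lower edges, straight under the handle, z up. Plate 5 mm thick, top 17 mm above the origin, x = -60 to +58, y = -42 to +42 mm; skirts 12 mm deep below it at the +x, +y and -y edges; tongue at the -x edge. Fitted: axes as the canister's, origin on the neck's axis 98 mm above the bench, held by its weight only.
- cover_grip (a point): Point in the black rib handle to pinch across x: 36 mm above the cover's origin, x = y = 0. The rib is 12 mm thick (x), 44 mm long (y), from 17 to 44 mm above the origin. Straight below it, under the plate, is a tapered plug 13 mm wide and 8 mm long, with 4 mm play all round in the neck's bore.
- tongue_tip (a point): Middle of the tongue's end, upper face: x = -83, z = 17 mm in the cover's frame. Tongue 40 mm wide, 5 mm thick, level with the plate. Fitted, it is 9 mm under the lip, with 3 mm play above and 3 mm to the back wall. The cover cannot go on flat: bring the tongue under the lip with the +x edge raised 15 to 25 degrees, then rotate down.
- carton: Bystander: loose cardboard carton 90 x 70 x 55 mm, red rim. Origin under its centre.
- pipe_tee: Bystander: loose blue plastic pipe tee lying on the bench, 100 mm long, 48 mm across. Origin under its centre.
- hinge_pack: Bystander: loose white pack 75 x 100 x 30 mm. Origin under its centre.
- cap_pinch (a point): On the cap's axis, 34 mm above its feet: the height at which to pinch the two tabs across the cap's y (fingertips no lower than 8 mm above the feet). Squeezed, the cap turns either way; turned by 60 to 100 degrees from the start, still squeezed, it lifts straight off (30 mm clears the neck).

How it is judged:
By the outcome, as a careful person would: the job done as asked, in the order asked, and still so for the second after the job is handed in, with the robot touching nothing.
It also fails if it takes over 54 s, if anything falls off the work surface, if the arm or the gripper's body presses on something with over 40 N, if the wrist force passes 120 N, or if a joint passes its speed limit or range.

## Working session

There is one attempt and no reset: what is moved stays moved. The work goes in short steps, Python scripts to look and compute and a tool call to move; the robot and the scene stay as the last step left them, time stands still between calls to the robot, and variables do not carry over. Pictures are saved under pics/ and viewed, about 8 in all and at most 12, crops included, and the job is handed in when it is done.

Besides the shell and the picture viewer there is one more tool, called after "Request:" as a command line: name --argument value ..., lists and objects as JSON in quotes. apply_moves: Moves the arm, as the interface text tells. Its arguments: {"type":"object","properties":{"motion":{"type":"string"},"grip_force":{"type":"number"}},"required":["motion"]}

```bash
ls; mkdir -p pics
cat > look.py <<'E'
import numpy as np, cv2, json
from station import bot
def snap(name, fn=None):
    s=bot.snapshot(name)
    if fn: cv2.imwrite('pics/'+fn, np.ascontiguousarray(np.array(s['pixels'])[:,:,::-1]))
    return s
def ray(s,px):
    R=np.array(s['R']);t=np.array(s['t'])
    d=R.T@np.array([(px[0]-s['cx'])/s['fx'],(px[1]-s['cy'])/s['fy'],1.])
    return -R.T@t, d/np.linalg.norm(d)
def atz(s,px,z):
    c,d=ray(s,px); return c+d*(z-c[2])/d[2]
def tri(l):
    A=np.zeros((3,3));b=np.zeros(3)
    for c,d in l:
        P=np.eye(3)-np.outer(d,d);A+=P;b+=P@c
    x=np.linalg.solve(A,b); return x,[np.linalg.norm((np.eye(3)-np.outer(d,d))@(x-c)) for c,d in l]
def proj(s,X):
    p=np.array(s['R'])@np.array(X)+np.array(s['t']); return [s['fx']*p[0]/p[2]+s['cx'],s['fy']*p[1]/p[2]+s['cy']]
E
cat > m1.py <<'E'
from look import *
np.set_printoptions(precision=1,suppress=True)
S={n:snap(n,n+'1.png') for n in('side','top')}
for n in S: print(n,ray(S[n],[320,240]))
for o in ['canister','neck_rim','lip_edge','cap','cap_pinch','tray','tray_in','cover','cover_grip','tongue_tip','carton','pipe_tee','hinge_pack']:
    r={n:bot.pinpoint(n,o) for n in S}
    for n in S: print(o,n,[(np.round(d['pixel'],1).tolist(),round(d['conf'],2)) for d in r[n][:2]])
    if all(r.values()): print('   ',*tri([ray(S[n],r[n][0]['pixel']) for n in S]))
st=bot.read_state(); print({k:np.round(st[k],3).tolist() for k in st})
E
python3 m1.py
```

```text
pics
side (array([203.8, 578.8, 884.5]), array([ 0.3, -0.5, -0.8]))
top (array([ 465.8,   22. , 1172.8]), array([ 0.1, -0. , -1. ]))
canister side [([235.2, 223.8], 0.75), ([330.5, 259.3], 0.63)]
canister top [([320.5, 266.9], 0.9)]
    [604.9  51.7 153.2] [np.float64(90.91598211643797), np.float64(90.915982116438)]
neck_rim side []
neck_rim top [([323.8, 266.9], 0.69)]
lip_edge side [([367.9, 233.1], 0.95)]
lip_edge top [([325.6, 308.2], 0.98)]
    [470.  -21.3 128.2] [np.float64(0.2584429903249249), np.float64(0.25844299032503326)]
cap side [([332.0, 235.8], 0.64)]
cap top [([322.5, 266.3], 0.56)]
    [544.4 -16.8  76.4] [np.float64(0.8189271543750527), np.float64(0.8189271543751061)]
cap_pinch side [([331.9, 218.7], 0.61)]
cap_pinch top [([325.2, 266.1], 0.79)]
    [544.  -18.4 125. ] [np.float64(2.165355780470688), np.float64(2.165355780470579)]
tray side [([418.2, 192.7], 0.78), ([280.9, 373.3], 0.41)]
tray top [([468.8, 311.8], 0.62)]
    [ 473.7 -299.3   -0.7] [np.float64(5.0154598215276796), np.float64(5.0154598215277275)]
tray_in side [([418.8, 196.2], 0.8)]
tray_in top [([4
[... 923 characters left out ...]
.3, 153.8], 0.85)]
    [770.2  12.2   0.7] [np.float64(0.7240689119359305), np.float64(0.7240689119359381)]
hinge_pack side [([327.4, 161.7], 0.6)]
hinge_pack top [([442.1, 184.2], 0.56)]
    [ 706.7 -249.3   18.5] [np.float64(6.627841751588387), np.float64(6.627841751588256)]
{'time': 1.4, 'q': [54.805, 24.414, 4.235, 92.018, -1.956, 63.643, -3.847], 'joint_vel': [-0.016, 0.096, 0.048, -0.023, 0.058, 0.074, 0.026], 'effort': [-0.001, -94.953, 3.756, -46.389, 0.019, 0.002, -0.0], 'ee_pos': [302.513, -603.379, 231.299], 'tool_rot': [[0.894, 0.448, 0.0], [0.448, -0.894, 0.0], [0.0, -0.0, -1.0]], 'wrist_force': [0.239, -0.492, -0.332], 'ft_torque': [-0.013, -0.004, 0.024], 'grip_width': 85.482}
```

View pics/top1.png

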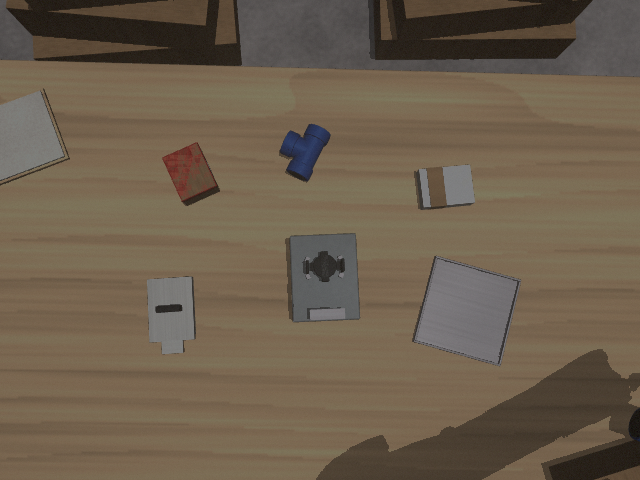

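View pics/side1.png

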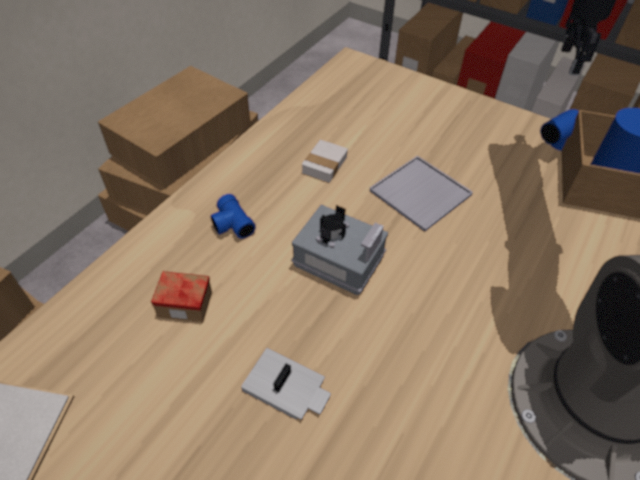

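The top view shows the canister deck spanning roughly (290,234) to (359,321), with the cap at (324,266) and its tabs to the left and right. The lip is at (326,313), the cover at (171,310) with its tongue pointing toward the robot (172,350), and the tray at (467,310), rotated about 15°. Next I'll refine these poses by segmentation.

```bash
cat > m2.py <<'E'
from look import *
np.set_printoptions(precision=2,suppress=True)
s=snap('top'); im=np.array(s['pixels']).astype(np.uint8)
hsv=cv2.cvtColor(im,cv2.COLOR_RGB2HSV)
m=((hsv[...,1]<60)).astype(np.uint8)*255
def seg(name,cx,cy,w,z):
    k=np.zeros_like(m);k[cy-w:cy+w,cx-w:cx+w]=m[cy-w:cy+w,cx-w:cx+w]
    k=cv2.morphologyEx(k,cv2.MORPH_CLOSE,np.ones((5,5)))
    cs,_=cv2.findContours(k,cv2.RETR_EXTERNAL,cv2.CHAIN_APPROX_NONE)
    c=max(cs,key=cv2.contourArea)
    P=np.array([atz(s,p[0],z)[:2] for p in c],np.float32)
    (c0,sz,a)=cv2.minAreaRect(P); print(name,'center',np.array(c0),'size',np.array(sz),'ang',a, 'bnd',P.min(0),P.max(0))
    return P
seg('canister',324,278,55,80); seg('cover',171,315,50,17); seg('tray',467,310,65,12)
a=im[215:335,270:380]; b=im[265:365,130:220]
A=cv2.resize(a,None,fx=4,fy=4,interpolation=cv2.INTER_CUBIC); B=cv2.resize(b,(360,400),interpolation=cv2.INTER_CUBIC)
B=cv2.copyMakeBorder(B,0,80,0,0,cv2.BORDER_CONSTANT)
cv2.imwrite('pics/crop2.png',np.hstack([A,B])[:,:,::-1])
E
python3 m2.py
```

```text
canister center [526.05 -19.21] size [154.94 120.52] ang 3.5106379985809326 bnd [446.75 -82.83] [606.23  44.74]
cover center [452.7  262.64] size [141.21  86.46] ang 5.091637134552002 bnd [382.32 216.88] [526.1  310.61]
tray center [ 472.27 -294.38] size [171.78 170.15] ang 75.3649673461914 bnd [ 370.52 -396.98] [ 574.12 -191.72]
```

View pics/crop2.png

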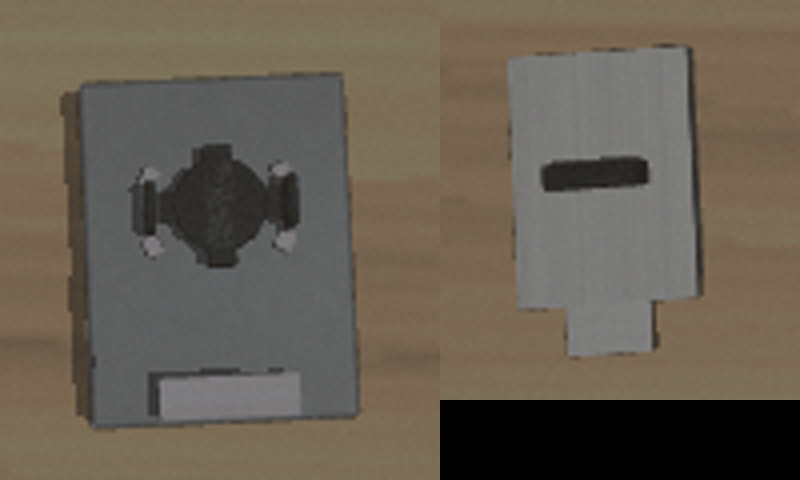

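The crop shows the cap's tabs at ±y, between the four stops, and it is square to the canister. The segmented sizes match the specs: deck 155x120, cover 141x86, tray 171x170. Next I'll check the cap and rib blobs and work out the first move.

```bash
cat > rel.py <<'E'
from look import *
from scipy.spatial.transform import Rotation as Rn
np.set_printoptions(precision=2,suppress=True)
def down(yaw,tilt=0):
    "tool x at world yaw, pointing down; "
    c,s=np.cos(np.radians(yaw)),np.sin(np.radians(yaw))
    return np.array([[c,s,0],[s,-c,0],[0,0,-1.]])
def rel(p,R,p0=None,R0=None):
    st=bot.read_state(); p0=np.array(st['ee_pos']) if p0 is None else p0; R0=np.array(st['tool_rot']) if R0 is None else R0
    return (R0.T@(np.array(p)-p0))/10, Rn.from_matrix(R0.T@R).as_rotvec(degrees=True)
E
python3 - <<'E'
from rel import *
s=snap('top'); im=np.array(s['pixels'])
def blob(x0,x1,y0,y1,z,th):
    g=im[y0:y1,x0:x1].max(2); k=(g<th).astype(np.uint8)
    n,l,st,c=cv2.connectedComponentsWithStats(k); i=1+np.argmax(st[1:,4])
    cs,_=cv2.findContours((l==i).astype(np.uint8),0,cv2.CHAIN_APPROX_NONE)
    P=np.array([atz(s,p[0]+[x0,y0],z)[:2] for p in max(cs,key=len)],np.float32)
    print(cv2.minAreaRect(P), cv2.boundingRect(np.round(P).astype(int)), atz(s,c[i]+[x0,y0],z))
blob(295,355,245,290,122,62); blob(155,190,300,325,44,60)
print(rel([543.5,-18.1,180],down(3.5)))
E
```

```text
((543.02099609375, -16.46717071533203), (70.88961791992188, 51.429100036621094), 67.45808410644531) (517, -52, 52, 72) [542.58 -16.9  122.  ]
((465.41259765625, 262.30877685546875), (12.178275108337402, 45.859867095947266), 5.167912483215332) (458, 239, 14, 47) [465.2  262.65  44.  ]
(array([ 47.77, -41.52,   5.13]), array([-0.  , -0.  , 23.13]))
```

Request:
apply_moves --motion "24 -21 0 0 0 12 1;24 -21 0 0 0 12 1;24 -21 0 0 0 12 1;24 -21 0 0 0 12 1;24 -21 0 0 0 12 1;44 -38 3 0 0 23.1 1;44 -38 3 0 0 23.1 1;44 -38 3 0 0 23.1 1" --grip_force 40

```text
time: 2.5
ee_pos: [490.4, -149.7, 211.8]
tool_rot: [[0.998, 0.061, 0.001], [0.061, -0.998, -0.0], [0.001, 0.0, -1.0]]
wrist_force: [0.8, -0.1, -0.1]
grip_width: 85.7
```

Request:
apply_moves --motion "0 0 0 0 0 0 1;0 0 0 0 0 0 1;0 0 0 0 0 0 1"

```text
time: 2.88
ee_pos: [489.4, -152.7, 211.8]
tool_rot: [[0.998, 0.06, 0.0], [0.06, -0.998, -0.0], [0.0, 0.0, -1.0]]
wrist_force: [-0.5, -0.1, -0.8]
grip_width: 85.8
```

Run:
```python
from rel import *
print(rel([543.4,-17.7,150],down(3.5)),bot.read_state()['ee_pos'],bot.read_state()['q'])
```

```text
(array([  6.2 , -13.15,   6.17]), array([ 0.02, -0.01, -0.08])) [ 489.39 -152.66  211.76] [ 16.65  10.75  -7.36 113.43   1.67  55.91 -78.1 ]
```

Request:
apply_moves --motion "6.2 -13.15 6 0 0 0 1;6.2 -13.15 6 0 0 0 1;6.2 -13.15 6 0 0 0 1;6.2 -13.15 6 0 0 0 1;6.2 -13.15 8 0 0 0 1;6.2 -13.15 8 0 0 0 1"

```text
time: 3.62
ee_pos: [542.7, -18.2, 131.1]
tool_rot: [[0.998, 0.059, -0.002], [0.059, -0.998, -0.001], [-0.002, 0.0, -1.0]]
wrist_force: [0.1, -0.1, 1.0]
grip_width: 85.8
```

Run:
```python
from rel import *
print(rel([543.4,-17.7,96],down(3.5)))
a=np.array(snap('side')['pixels'])[170:300,270:430]; b=np.array(snap('top')['pixels'])[210:340,245:405]
im=np.vstack([np.hstack([cv2.resize(a,None,fx=2.4,fy=2.4,interpolation=2),cv2.resize(b,None,fx=2.4,fy=2.4,interpolation=2)])])
cv2.imwrite('pics/pre3.png',im[:,:,::-1])
```

```text
(array([ 0.08, -0.04,  3.51]), array([ 0.02,  0.1 , -0.1 ]))
```

View pics/pre3.png

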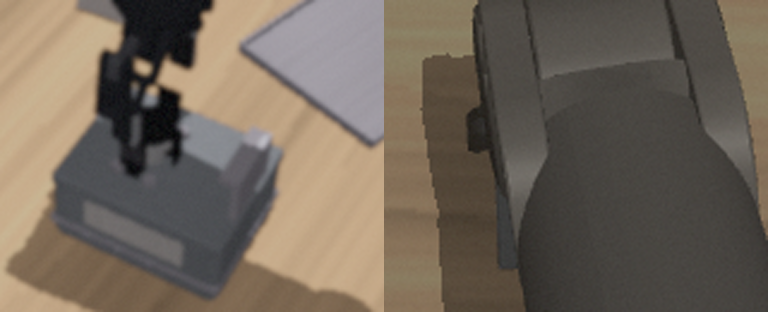

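The side crop shows the open fingers straddling the cap on either side, around (130,120). The arm blocks the top view. I'll go down and squeeze.

Request:
apply_moves --motion "0.05 -0.05 2 0 0 0 1;0.05 -0.05 3.5 0 0 0 1;0.05 -0.05 3.5 0 0 0 1;0.05 -0.05 3.5 0 0 0 0.4;0.05 -0.05 3.5 0 0 0 -0.5;0.05 -0.05 3.5 0 0 0 -0.5;0.05 -0.05 3.5 0 0 0 -0.5;0.05 -0.05 3.5 0 0 0 -0.5" --grip_force 40

```text
time: 4.72
ee_pos: [544.9, -18.5, 98.7]
tool_rot: [[0.998, 0.059, 0.002], [0.059, -0.998, -0.003], [0.002, 0.003, -1.0]]
wrist_force: [-6.6, -14.4, 25.1]
grip_width: 51.9
```

Request:
apply_moves --motion "0 0 0 0 0 0 -0.5;0 0 0 0 0 0 -0.5;0 0 0 0 0 0 -0.5;0 0 0 0 0 0 -0.5"

```text
time: 5.22
ee_pos: [544.9, -18.5, 98.7]
tool_rot: [[0.998, 0.059, 0.002], [0.059, -0.998, -0.003], [0.002, 0.003, -1.0]]
wrist_force: [-5.5, -14.6, 23.7]
grip_width: 52.2
```

Request:
apply_moves --motion "0 0.1 -0.15 0 0 0 -0.5;0 0.15 -0.25 0 0 0 -0.5;0 0.15 -0.25 0 0 0 -0.5"

```text
time: 5.6
ee_pos: [544.5, -18.4, 99.8]
tool_rot: [[0.998, 0.061, 0.001], [0.061, -0.998, -0.001], [0.001, 0.001, -1.0]]
wrist_force: [1.5, -6.5, -0.7]
grip_width: 51.6
```

Request:
apply_moves --motion "0 0 0 0 0 -8 -0.5;0 0 0 0 0 -16 -0.5;0 0 0 0 0 -24 -0.5;0 0 0 0 0 -32 -0.5;0 0 0 0 0 -40 -0.5;0 0 0 0 0 -48 -0.5"

```text
time: 6.35
ee_pos: [545.0, -18.7, 100.0]
tool_rot: [[0.619, 0.785, 0.002], [0.785, -0.619, -0.001], [0.0, 0.002, -1.0]]
wrist_force: [4.6, -7.9, -1.1]
grip_width: 51.3
```

Run:
```python
from rel import *
st=bot.read_state();print(st['ft_torque'],st['wrist_force'],st['q'][6]); R=np.array(st['tool_rot']);print(np.degrees(np.arctan2(R[1,0],R[0,0])))
a=np.array(snap('side')['pixels'])[170:300,270:430]
cv2.imwrite('pics/turn4.png',cv2.resize(a,None,fx=4,fy=4,interpolation=2)[:,:,::-1])
```

```text
[-1.63 -0.83  0.01] [ 4.59 -7.88 -1.13] -54.023160537236976
51.722633117927764
```

View pics/turn4.png

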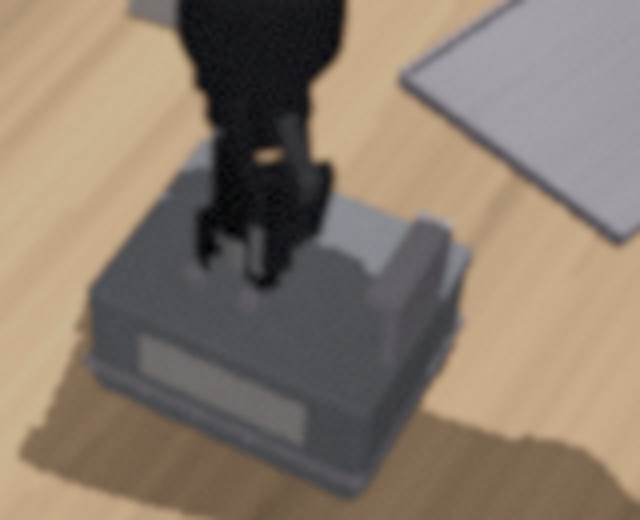

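The fingers have turned 48° around the cap with no resisting torque. I'll finish the turn to about 76°, then lift.

Request:
apply_moves --motion "0 0 0 0 0 -9 -0.5;0 0 0 0 0 -18 -0.5;0 0 0 0 0 -28 -0.5;0 0 0 0 0 -28 -0.5;0 0 -0.5 0 0 -28 -0.5;0 0 -1 0 0 -28 -0.5"

```text
time: 7.15
ee_pos: [544.2, -17.5, 109.7]
tool_rot: [[0.182, 0.983, 0.0], [0.983, -0.182, -0.0], [-0.0, 0.0, -1.0]]
wrist_force: [-0.3, -1.2, -2.6]
grip_width: 51.3
```

Request:
apply_moves --motion "0 0 -1 0 0 0 -0.5;0 0 -2.5 0 0 0 -0.5;0 0 -5 0 0 0 -0.5;0 0 -8 0 0 0 -0.5;0 0 -8 0 0 0 -0.5"

```text
time: 7.78
ee_pos: [545.5, -17.0, 192.2]
tool_rot: [[0.182, 0.983, 0.004], [0.983, -0.182, -0.0], [0.001, 0.004, -1.0]]
wrist_force: [-0.5, 0.3, -1.1]
grip_width: 51.6
```

Run:
```python
from rel import *
st=bot.read_state();print(st['ee_pos'],st['wrist_force'],st['grip_width'])
print(rel([472.5,-295,190],down(79.5)))
s=snap('side','lift5.png');a=np.array(s['pixels'])[110:300,270:430]
cv2.imwrite('pics/lift5.png',cv2.resize(a,None,fx=3,fy=3,interpolation=2)[:,:,::-1])
snap('top')
for n in('side','top'):
  for o in('cap','neck_rim','cap_pinch'): print(n,o,bot.pinpoint(n,o))
```

```text
[545.45 -16.99 192.17] [-0.5   0.25 -1.06] 51.640272707327696
(array([-28.66,  -2.13,   0.19]), array([ 0.25, -0.03,  0.04]))
side cap [{'pixel': [330.7, 199.6], 'conf': 0.91}]
side neck_rim [{'pixel': [333.5, 222.2], 'conf': 0.93}, {'pixel': [281.1, 386.9], 'conf': 0.36}]
side cap_pinch [{'pixel': [331.3, 186.4], 'conf': 0.6}]
top cap []
top neck_rim []
top cap_pinch []
```

View pics/lift5.png

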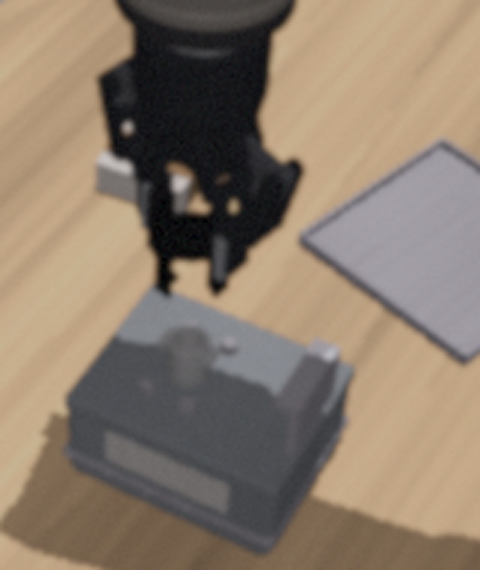

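The cap is off and held between the fingers, and the neck is bare at crop (190,345). I'll take it to the tray.

Request:
apply_moves --motion "-28.66 -2.1 0.2 0 0 0 -0.5;-28.66 -2.1 0.2 0 0 0 -0.5;-28.66 -2.1 0.2 0 0 0 -0.5;-28.66 -2.1 0.2 0 0 0 -0.5;-28.66 -2.1 0.2 0 0 0 -0.5;-28.66 -2.1 0.2 0 0 0 -0.5;-28.66 -2.1 8 0 0 0 -0.5;-28.66 -2.1 13 0 0 0 -0.5"

```text
time: 9.18
ee_pos: [472.1, -294.7, 61.1]
tool_rot: [[0.181, 0.983, 0.002], [0.983, -0.181, -0.0], [-0.0, 0.002, -1.0]]
wrist_force: [1.3, -1.8, -1.6]
grip_width: 51.0
```

Request:
apply_moves --motion "0 0 0 0 0 0 -0.5;0 0 0 0 0 0 -0.5"

```text
time: 9.43
ee_pos: [472.6, -295.1, 64.0]
tool_rot: [[0.181, 0.983, 0.001], [0.983, -0.181, -0.0], [-0.0, 0.001, -1.0]]
wrist_force: [0.8, -0.1, -0.1]
grip_width: 50.9
```

Run:
```python
from rel import *
print(rel([472.5,-295,26],down(79.5)))
```

```text
(array([ 0.01, -0.02,  3.8 ]), array([0.08, 0.  , 0.07]))
```

Request:
apply_moves --motion "0 0 2 0 0 0 -0.5;0 0 3.6 0 0 0 -0.5;0 0 3.9 0 0 0 -0.5;0 0 4.0 0 0 0 -0.5;0 0 4.0 0 0 0 -0.5"

```text
time: 10.05
ee_pos: [471.7, -295.5, 22.7]
tool_rot: [[0.182, 0.983, 0.001], [0.983, -0.182, -0.0], [-0.0, 0.001, -1.0]]
wrist_force: [0.1, -0.5, -0.5]
grip_width: 51.3
```

Request:
apply_moves --motion "0 0 0.1 0 0 0 -0.5;0 0 0.1 0 0 0 -0.5"

```text
time: 10.3
ee_pos: [471.4, -295.4, 21.2]
tool_rot: [[0.182, 0.983, 0.0], [0.983, -0.182, -0.0], [0.0, 0.0, -1.0]]
wrist_force: [-0.6, 0.4, -1.1]
grip_width: 51.0
```

Request:
apply_moves --motion "0 0 0.1 0 0 0 -0.5;0 0 0.1 0 0 0 -0.5"

```text
time: 10.55
ee_pos: [471.4, -295.4, 20.4]
tool_rot: [[0.182, 0.983, 0.0], [0.983, -0.182, -0.0], [-0.0, 0.0, -1.0]]
wrist_force: [-1.8, 0.6, 5.5]
grip_width: 51.1
```

Request:
apply_moves --motion "0 0 0.1 0 0 0 -0.5;0 0 0.1 0 0 0 -0.5"

```text
time: 10.8
ee_pos: [471.5, -295.5, 20.1]
tool_rot: [[0.182, 0.983, 0.0], [0.983, -0.182, -0.001], [-0.001, 0.0, -1.0]]
wrist_force: [-5.8, 2.9, 21.6]
grip_width: 51.2
```

Request:
apply_moves --motion "0 0 -0.15 0 0 0 -0.5;0 0 -0.15 0 0 0 -0.2;0 0 -0.15 0 0 0 0.4;0 0 -0.15 0 0 0 1;0 0 -0.15 0 0 0 1;0 0 -0.15 0 0 0 1;0 0 -3 0 0 0 1;0 0 -8 0 0 0 1"

```text
time: 11.8
ee_pos: [470.4, -294.7, 98.7]
tool_rot: [[0.181, 0.983, -0.003], [0.983, -0.181, 0.002], [0.001, -0.003, -1.0]]
wrist_force: [-0.0, -0.3, 0.7]
grip_width: 85.5
```

Request:
apply_moves --motion "0 0 -5 0 0 0 1;0 0 -8 0 0 0 1;0 0 -8 0 0 0 1"

```text
time: 12.18
ee_pos: [472.4, -296.0, 181.5]
tool_rot: [[0.182, 0.983, 0.003], [0.983, -0.182, -0.002], [-0.002, 0.004, -1.0]]
wrist_force: [-0.2, 0.6, -0.0]
grip_width: 85.6
```

Run:
```python
from rel import *
R0=np.array(bot.read_state()['tool_rot']); print(np.degrees(np.arctan2(R0[1,0],R0[0,0])),bot.read_state()['q'],bot.read_state()['ee_pos'])
print(rel([465.3,263.3,120],down(95.1)))
a=np.array(snap('side')['pixels'])[130:260,340:500]
cv2.imwrite('pics/cap6.png',cv2.resize(a,None,fx=3,fy=3,interpolation=2)[:,:,::-1])
```

```text
79.51519724200512 [ 44.52  17.93 -22.89 109.14   8.54  54.33   7.18] [ 472.41 -295.99  181.54]
(array([ 54.88, -10.9 ,   6.02]), array([  0.21,   0.13, -15.58]))
```

View pics/cap6.png

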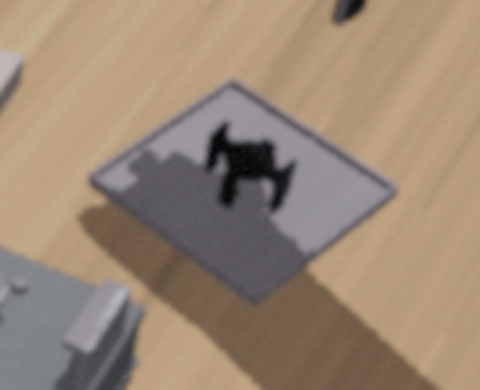

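The cap stands upright near the tray's centre. With the arm out of the way, I'll remeasure the neck and lip before going to the cover.

Run:
```python
from rel import *
S={n:snap(n) for n in('side','top')}
cp=np.array([543.5,-18.1,0]);R=Rn.from_euler('z',3.5,degrees=True).as_matrix()
T={'neck_rim':cp+[0,0,110],'lip_edge':cp+R@[-74,0,118],'cover_grip':np.array([465.3,263.3,36]),'tongue_tip':np.array([465.3,263.3,17])+Rn.from_euler('z',5.1,degrees=True).as_matrix()@[-83,0,0]}
for o in T:
  for n in S:
    r=bot.pinpoint(n,o)
    for d in r[:2]: print(o,n,np.array(d['pixel']),round(d['conf'],2),'pred px',np.array(proj(S[n],T[o])),'atz-pred',atz(S[n],d['pixel'],T[o][2])-T[o])
im=S['top']['pixels'];
cv2.imwrite('pics/neck7.png',cv2.resize(np.array(im)[225:330,280:370],None,fx=5,fy=5,interpolation=2)[:,:,::-1])
```

```text
neck_rim side [332.8 221.4] 0.85 pred px [332.9  224.27] atz-pred [ 4.08 -6.19  0.  ]
neck_rim top [324. 266.] 0.6 pred px [324.12 265.89] atz-pred [-0.19  0.2   0.  ]
lip_edge side [365.4 234.4] 0.73 pred px [367.81 236.25] atz-pred [ 6.03 -1.48 -0.  ]
lip_edge top [326. 308.] 0.95 pred px [326.19 308.56] atz-pred [0.95 0.34 0.  ]
cover_grip side [281.5 376.1] 0.71 pred px [282.83 376.58] atz-pred [2.39 0.52 0.  ]
cover_grip side [421.9 193.1] 0.28 pred px [282.83 376.58] atz-pred [  -6.05 -527.31    0.  ]
cover_grip top [167.6 307.8] 0.85 pred px [168.88 308.1 ] atz-pred [0.51 2.36 0.  ]
tongue_tip side [327.2 403.2] 0.73 pred px [326.28 403.55] atz-pred [-0.96 -1.35  0.  ]
tongue_tip top [175.9 350.5] 0.79 pred px [173.06 353.02] atz-pred [ 4.71 -5.03  0.  ]
```

View pics/neck7.png

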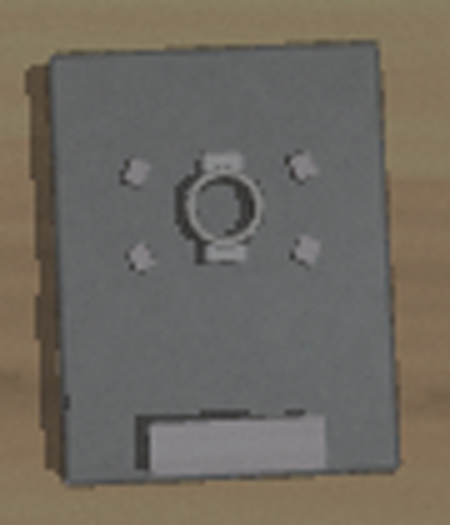

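The bare neck and the lip match the model to within 1 mm in the top view. The ring is at crop (225,207) and the lip at (238,443). I'll move to the cover.

Request:
apply_moves --motion "26 -5 0 0 0 -8 0;26 -5 0 0 0 -8 0;26 -5 0 0 0 -8 0;26 -5 0 0 0 -8 0;26 -5 0 0 0 -8 0;50 -9.9 0 0 0 -15.6 0;50 -9.9 0 0 0 -15.6 0;50 -9.9 0 0 0 -15.6 0" --grip_force 70

```text
time: 13.72
ee_pos: [466.1, 157.9, 179.2]
tool_rot: [[-0.088, 0.996, 0.001], [0.996, 0.088, -0.0], [-0.0, 0.001, -1.0]]
wrist_force: [1.9, 0.7, 0.1]
grip_width: 42.8
```

Request:
apply_moves --motion "0 0 0 0 0 0 0;0 0 0 0 0 0 0;0 0 0 0 0 0 0"

```text
time: 14.1
ee_pos: [466.2, 155.4, 178.9]
tool_rot: [[-0.087, 0.996, -0.0], [0.996, 0.087, -0.001], [-0.0, -0.0, -1.0]]
wrist_force: [0.5, 0.4, -0.5]
grip_width: 43.2
```

Run:
```python
from rel import *
print(rel([465.4,263.2,70],down(95.1)),bot.read_state()['ee_pos'])
```

```text
(array([10.76,  0.86, 10.89]), array([-0.02,  0.03, -0.1 ])) [466.21 155.35 178.95]
```

Request:
apply_moves --motion "10.76 0.86 0 0 0 0 0;10.76 0.86 0 0 0 0 0;10.76 0.86 6 0 0 0 0;10.76 0.86 10.9 0 0 0 0;10.76 0.86 10.9 0 0 0 0;10.76 0.86 10.9 0 0 0 0"

```text
time: 14.85
ee_pos: [465.9, 264.8, 71.8]
tool_rot: [[-0.088, 0.996, 0.001], [0.996, 0.088, 0.001], [0.001, 0.001, -1.0]]
wrist_force: [1.1, 0.4, 0.7]
grip_width: 42.9
```

Run:
```python
from rel import *
print(rel([465.4,263.2,21],down(95.1)),bot.read_state()['ee_pos'])
a=np.array(snap('side')['pixels'])[310:450,210:380]
cv2.imwrite('pics/cov8.png',cv2.resize(a,None,fx=3,fy=3,interpolation=2)[:,:,::-1])
```

```text
(array([-0.16, -0.07,  5.08]), array([ 0.07, -0.03, -0.04])) [465.87 264.8   71.77]
```

View pics/cov8.png

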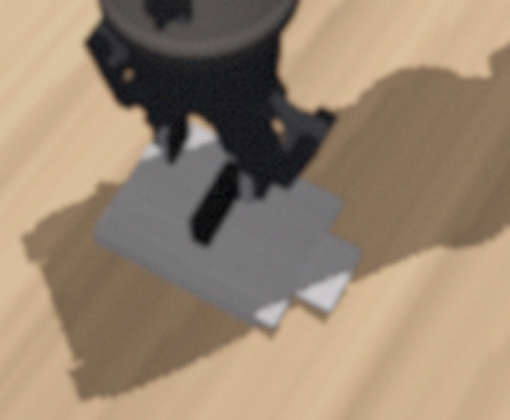

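The fingers straddle the rib, with the tips at crop (175,140) and (260,180) and the rib at (215,205). I'll go down and pinch.

Request:
apply_moves --motion "-0.1 -0.05 3 0 0 0 0;-0.1 -0.05 5 0 0 0 0;-0.1 -0.05 5 0 0 0 0;-0.1 -0.05 5 0 0 0 0;-0.1 -0.05 5 0 0 0 -0.6;-0.1 -0.05 5 0 0 0 -1;-0.1 -0.05 5 0 0 0 -1;-0.1 -0.05 5 0 0 0 -1"

```text
time: 15.9
ee_pos: [465.0, 264.0, 21.0]
tool_rot: [[-0.089, 0.996, 0.001], [0.996, 0.089, 0.0], [0.0, 0.001, -1.0]]
wrist_force: [-2.7, -2.0, 11.1]
grip_width: 10.7
```

Request:
apply_moves --motion "0 0 0 0 0 0 -1;0 0 0 0 0 0 -1;0 0 0 0 0 0 -1"

```text
time: 16.27
ee_pos: [464.9, 264.0, 21.0]
tool_rot: [[-0.089, 0.996, 0.001], [0.996, 0.089, 0.0], [0.0, 0.001, -1.0]]
wrist_force: [-1.6, -1.5, 11.2]
grip_width: 10.7
```

```bash
cat > fit.py <<'E'
from rel import *
import sys
C=np.array([543.7,-18.0,0]); YAW=3.5; OFF=[0,0.5,21.0]
M=down(90)
def pose(xt,zt,th,dy=0):
    Ry=Rn.from_euler('y',-th,degrees=True).as_matrix(); Rz=Rn.from_euler('z',YAW,degrees=True).as_matrix()
    o=np.array([xt,dy,zt])-Ry@[-83,0,17]
    return C+Rz@(o+Ry@np.array(OFF)), Rz@Ry@M
if __name__=='__main__':
    st=bot.read_state(); print('now',np.array(st['ee_pos']),np.array(st['wrist_force']),st['grip_width'])
    R=np.array(st['tool_rot']);Rz=Rn.from_euler('z',YAW,degrees=True).as_matrix()
    Rc=R@M.T; o=np.array(st['ee_pos'])-Rc@np.array(OFF); tip=o+Rc@[-83,0,17]
    print('tip in can',Rz.T@(tip-C),'cover euler zyx',Rn.from_matrix(Rz.T@Rc).as_euler('ZYX',degrees=True),'org',Rz.T@(o-C))
    for a in sys.argv[1:]:
        w=[float(v) for v in a.split(',')]; print(a,*rel(*pose(*w)), pose(*w)[0])
E
python3 fit.py -60,150,20 -60,150,0
```

```text
now [464.95 264.01  21.01] [-1.65 -1.52 11.18] 10.715933456767587
tip in can [-144.34  283.45   16.92] cover euler zyx [ 1.62 -0.07  0.01] org [-61.35 285.8    0.01]
-60,150,20 [-28.79   7.01 -16.11] [-19.93  -0.3    1.6 ] [560.26 -16.49 182.15]
-60,150,0 [-28.8    7.64 -13.3 ] [ 0.07 -0.01  1.62] [566.63 -16.1  154.  ]
```

Request:
apply_moves --motion "0 0 -0.5 0 0 0 -1;0 0 -1 0 0 0 -1;0 0 -4 0 0 0 -1;0 0 -9 0 0 0 -1;0 0 -13.5 0 0 0 -1;0 0 -13.5 0 0 0 -1;0 0 -13.5 0 0 0 -1"

```text
time: 17.15
ee_pos: [464.3, 263.3, 154.8]
tool_rot: [[-0.089, 0.996, -0.0], [0.996, 0.089, -0.0], [-0.0, -0.0, -1.0]]
wrist_force: [0.0, -0.5, -2.4]
grip_width: 10.7
```

```bash
python3 fit.py -60,150,20
python3 - <<'E'
from rel import *
a=np.array(snap('side')['pixels'])[240:450,180:400]
cv2.imwrite('pics/cov9.png',cv2.resize(a,None,fx=2.5,fy=2.5,interpolation=2)[:,:,::-1])
E
```

```text
now [464.31 263.29 154.78] [ 0.04 -0.52 -2.39] 10.681372777707214
tip in can [-145.03  282.78  150.79] cover euler zyx [ 1.61  0.01 -0.03] org [-62.06 285.1  133.78]
-60,150,20 [-28.72   7.06  -2.72] [-20.    -0.26   1.6 ] [560.26 -16.49 182.15]
```

View pics/cov9.png

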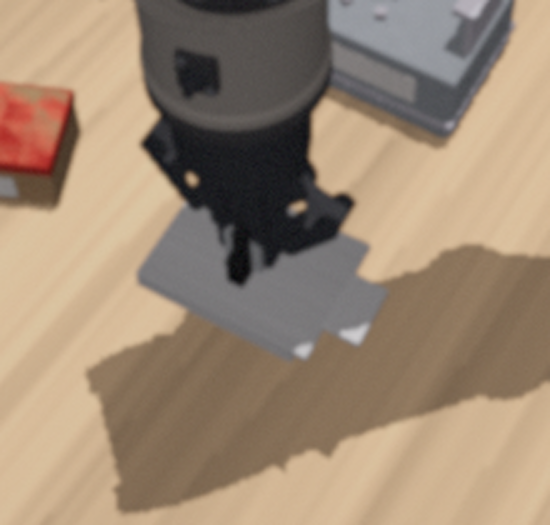

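The cover is held level, with the tongue toward the robot at crop (365,310). I'll carry it over the canister and tilt it.

Request:
apply_moves --motion "-4 2 -2.7 -8 -0.1 1 -1;-9 4 -2.7 -16 -0.2 1.6 -1;-14 5 -2.7 -20 -0.26 1.6 -1;-19 6 -2.7 -20 -0.26 1.6 -1;-24 7.06 -2.7 -20 -0.26 1.6 -1;-28.7 7.06 -2.7 -20 -0.26 1.6 -1;-28.7 7.06 -2.7 -20 -0.26 1.6 -1;-28.7 7.06 -2.7 -20 -0.26 1.6 -1"

```text
time: 18.2
ee_pos: [559.8, -15.5, 181.1]
tool_rot: [[-0.061, 0.939, 0.34], [0.998, 0.057, 0.022], [0.001, 0.34, -0.94]]
wrist_force: [0.1, 0.3, -1.0]
grip_width: 10.4
```

```bash
python3 fit.py -60,112,20
```

```text
now [559.84 -15.46 181.07] [ 0.09  0.35 -0.96] 10.382452097626087
tip in can [-60.42   1.08 149.06] cover euler zyx [ -0.02 -19.9    0.07] org [ 23.41   1.08 161.33]
-60,112,20 [-0.11 -1.22  3.48] [-0.1  -0.06 -0.02] [560.26 -16.49 144.15]
```

Request:
apply_moves --motion "-0.1 -0.6 1.7 0 0 0 -1;-0.1 -1.2 3.5 0 0 0 -1;-0.1 -1.2 3.5 0 0 0 -1;-0.1 -1.2 3.5 0 0 0 -1"

```text
time: 18.7
ee_pos: [561.4, -15.6, 145.6]
tool_rot: [[-0.063, 0.938, 0.341], [0.998, 0.059, 0.022], [0.001, 0.342, -0.94]]
wrist_force: [-0.6, 0.4, -1.5]
grip_width: 10.8
```

```bash
python3 fit.py -81.5,112,20
python3 - <<'E'
from rel import *
from fit import *
st=bot.read_state(); Rc=np.array(st['tool_rot'])@M.T; o=np.array(st['ee_pos'])-Rc@np.array(OFF); tip=o+Rc@[-83,0,17]
S={n:snap(n) for n in('side','top')}
for n in S:
  for nm,X in (('tongue_tip',tip),('lip_edge',C+Rn.from_euler('z',YAW,degrees=True).as_matrix()@[-74,0,118])):
    print(n,nm,np.array(proj(S[n],X)),[(np.round(d['pixel'],1),round(d['conf'],2)) for d in bot.pinpoint(n,nm)[:2]])
a=np.array(S['side']['pixels'])[160:300,270:430]
cv2.imwrite('pics/hook10.png',cv2.resize(a,None,fx=4,fy=4,interpolation=2)[:,:,::-1])
E
```

```text
now [561.36 -15.63 145.55] [-0.64  0.45 -1.47] 10.776226221260973
tip in can [-58.85   0.67 113.39] cover euler zyx [  0.09 -20.01   0.04] org [ 24.95   0.82 125.82]
-81.5,112,20 [-0.08 -2.18 -0.64] [ 0.01 -0.07  0.09] [538.8  -17.8  144.15]
side tongue_tip [360.11 234.99] [(array([362.7, 234. ]), 0.8)]
side lip_edge [367.69 236.24] [(array([367.9, 232.7]), 0.75)]
top tongue_tip [325.25 299.65] []
top lip_edge [326.13 308.44] []
```

View pics/hook10.png

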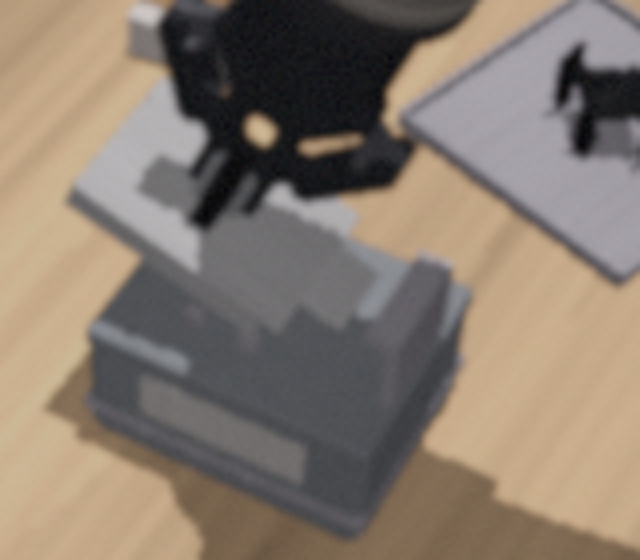

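The cover is tilted, with its tongue at crop (350,310) facing the slot under the lip (400,310). I'll slide it in.

Request:
apply_moves --motion "-0.08 -0.5 0 0 0 0 -1;-0.08 -1 -0.2 0 0 0 -1;-0.08 -1.5 -0.4 0 0 0 -1;-0.08 -2 -0.6 0 0 0 -1;-0.08 -2.15 -0.65 0 0 0 -1;-0.08 -2.15 -0.65 0 0 0 -1"

```text
time: 19.75
ee_pos: [538.9, -18.9, 144.0]
tool_rot: [[-0.061, 0.938, 0.342], [0.998, 0.057, 0.021], [0.0, 0.342, -0.94]]
wrist_force: [-0.5, 0.0, -2.3]
grip_width: 10.8
```

```bash
python3 fit.py -82,112,15 -82.5,113,10 -83,114,5 -83,115,1 -83,115,0
```

```text
now [538.88 -18.93 144.  ] [-0.53  0.02 -2.26] 10.825010218353178
tip in can [-81.48  -1.14 111.83] cover euler zyx [  0.   -20.02   0.02] org [  2.32  -1.13 124.27]
-82,112,15 [ 0.11 -0.04  0.69] [ 5.02 -0.02  0.  ] [540.81 -17.68 137.35]
-82.5,113,10 [ 0.11 -0.11  1.31] [10.02 -0.02  0.01] [542.22 -17.59 131.35]
-83,114,5 [ 0.11 -0.25  1.91] [15.02 -0.02  0.01] [543.01 -17.54 125.22]
-83,115,1 [ 0.11 -0.36  2.38] [19.02 -0.02  0.01] [543.59 -17.51 120.45]
-83,115,0 [ 0.11 -0.4   2.52] [20.02 -0.02  0.01] [543.67 -17.5  119.  ]
```

No contact. I'll rotate down in stages.

Request:
apply_moves --motion "0.1 -0.04 0.69 5 0 0 -1;0.1 -0.04 0.69 5 0 0 -1;0.1 -0.1 1.31 10 0 0 -1;0.1 -0.1 1.31 10 0 0 -1"

```text
time: 20.25
ee_pos: [543.1, -17.4, 131.0]
tool_rot: [[-0.061, 0.983, 0.175], [0.998, 0.06, 0.012], [0.001, 0.175, -0.985]]
wrist_force: [-0.1, -0.1, -1.6]
grip_width: 10.8
```

```bash
python3 fit.py -83,114,5 -83,115,2 -83,115,0
```

```text
now [543.13 -17.37 131.03] [-0.07 -0.14 -1.59] 10.765954077394026
tip in can [-81.54   0.16 112.55] cover euler zyx [  0.   -10.09   0.07] org [  3.15   0.19 110.36]
-83,114,5 [-0.02 -0.12  0.57] [ 5.09 -0.07  0.01] [543.01 -17.54 125.22]
-83,115,2 [-0.02 -0.13  0.91] [ 8.09 -0.07  0.01] [543.48 -17.51 121.89]
-83,115,0 [-0.02 -0.16  1.19] [10.09 -0.07  0.01] [543.67 -17.5  119.  ]
```

Request:
apply_moves --motion "0 -0.06 0.28 2.5 0 0 -1;0 -0.12 0.57 5 0 0 -1;0 -0.12 0.57 5 0 0 -1;0 -0.13 0.91 8 0 0 -1;0 -0.13 0.91 8 0 0 -1"

```text
time: 20.88
ee_pos: [542.8, -17.5, 121.9]
tool_rot: [[-0.061, 0.997, 0.037], [0.998, 0.061, 0.003], [0.001, 0.037, -0.999]]
wrist_force: [-0.6, -0.1, -2.1]
grip_width: 10.6
```

```bash
python3 fit.py -83,115,0
```

```text
now [542.79 -17.54 121.91] [-0.65 -0.12 -2.09] 10.56534915827801
tip in can [-83.68   0.   114.85] cover euler zyx [ 0.01 -2.12  0.04] org [ -0.11   0.03 100.93]
-83,115,0 [-0.    0.08  0.29] [ 2.12 -0.04  0.01] [543.67 -17.5  119.  ]
```

Request:
apply_moves --motion "0 0.05 0.15 1.1 0 0 -1;0 0.07 0.29 2.1 0 0 -1;0 0.07 0.29 2.1 0 0 -1;0 0.07 0.29 2.1 0 0 -1"

```text
time: 21.38
ee_pos: [543.4, -17.5, 119.1]
tool_rot: [[-0.061, 0.998, -0.001], [0.998, 0.061, 0.0], [0.001, -0.001, -1.0]]
wrist_force: [0.5, 0.0, -1.8]
grip_width: 10.7
```

```bash
python3 fit.py -83,114.5,0
```

```text
now [543.44 -17.54 119.13] [ 0.5   0.03 -1.83] 10.704614695663214
tip in can [-83.23  -0.04 115.25] cover euler zyx [0.01 0.08 0.03] org [-0.26 -0.01 98.13]
-83,114.5,0 [0.   0.02 0.06] [-0.08 -0.03  0.01] [543.67 -17.5  118.5 ]
```

Still no contact at the nominal height, so I'll lower 0.5–1 mm at a time until it touches.

Request:
apply_moves --motion "0 0 0.05 0 0 0 -1;0 0 0.05 0 0 0 -1"

```text
time: 21.62
ee_pos: [543.4, -17.6, 119.0]
tool_rot: [[-0.061, 0.998, -0.001], [0.998, 0.061, 0.0], [0.0, -0.001, -1.0]]
wrist_force: [-2.7, -0.3, 5.6]
grip_width: 10.9
```

Request:
apply_moves --motion "0 0 0.05 0 0 0 -1;0 0 0.05 0 0 0 -1"

```text
time: 21.88
ee_pos: [543.4, -17.5, 119.0]
tool_rot: [[-0.061, 0.998, -0.001], [0.998, 0.061, -0.0], [-0.0, -0.001, -1.0]]
wrist_force: [-6.3, 0.3, 14.9]
grip_width: 10.7
```

It is seated at exactly 98 mm. I'll ease off the force, open and retreat straight up.

Request:
apply_moves --motion "0 0 -0.08 0 0 0 -1;0 0 -0.08 0 0 0 -1;0 0 -0.08 0 0 0 -0.6;0 0 -0.08 0 0 0 0;0 0 -0.08 0 0 0 0;0 0 -0.08 0 0 0 0;0 0 -3 0 0 0 0;0 0 -8 0 0 0 0"

```text
time: 22.88
ee_pos: [542.6, -17.6, 197.8]
tool_rot: [[-0.062, 0.998, -0.005], [0.998, 0.062, 0.001], [0.001, -0.005, -1.0]]
wrist_force: [0.8, 0.1, 0.7]
grip_width: 42.6
```

Request:
apply_moves --motion "0 0 -4 0 0 0 0;8 0 -8 0 0 0 0;14 0 -8 0 0 0 0;20 0 -8 0 0 0 0;26 0 -8 0 0 0 0;30 0 -8 0 0 0 0;30 0 -8 0 0 0 0;30 0 -8 0 0 0 0"

```text
time: 23.88
ee_pos: [525.3, 281.7, 278.0]
tool_rot: [[-0.062, 0.998, -0.002], [0.998, 0.062, -0.0], [0.0, -0.002, -1.0]]
wrist_force: [0.4, -1.1, 0.1]
grip_width: 42.6
```

Run:
```python
from rel import *
from fit import *
S={n:snap(n) for n in('side','top')}
Rz=Rn.from_euler('z',YAW,degrees=True).as_matrix()
for n in S:
  for nm,X in (('cover_grip',C+Rz@[0,0,134]),('cap',np.array([471.5,-295.3,4])),('carton',None),('pipe_tee',None),('hinge_pack',None)):
    print(n,nm,None if X is None else np.array(proj(S[n],X)),[(np.round(d['pixel'],1),round(d['conf'],2)) for d in bot.pinpoint(n,nm)[:2]])
a=np.array(S['side']['pixels'])[150:300,270:430];b=np.array(S['top']['pixels'])[225:375,280:530]
cv2.imwrite('pics/fin11.png',np.hstack([cv2.resize(a,None,fx=2.2,fy=2.2,interpolation=2)[:330],cv2.resize(b,None,fx=1.75,fy=2.2,interpolation=2)[:330]])[:,:,::-1])
print(bot.read_state()['time'],bot.read_state()['wrist_force'])
```

```text
side cover_grip [333.21 215.86] [(array([330.7, 214.9]), 0.8)]
side cap [420.78 192.78] [(array([419.2, 190.5]), 0.95)]
side carton None [(array([180.5, 305. ]), 0.84)]
side pipe_tee None []
side hinge_pack None [(array([326.3, 163.6]), 0.58)]
top cover_grip [324.61 264.76] [(array([327.7, 309.4]), 0.73), (array([322.9, 261.8]), 0.63)]
top cap [466.27 310.47] [(array([466.3, 309.1]), 0.68)]
top carton None [(array([193.6, 178.3]), 0.76)]
top pipe_tee None [(array([325.9, 308.7]), 0.74)]
top hinge_pack None [(array([441.4, 187.8]), 0.69)]
24.475 [-0.21  0.13  0.71]
```

View pics/fin11.png

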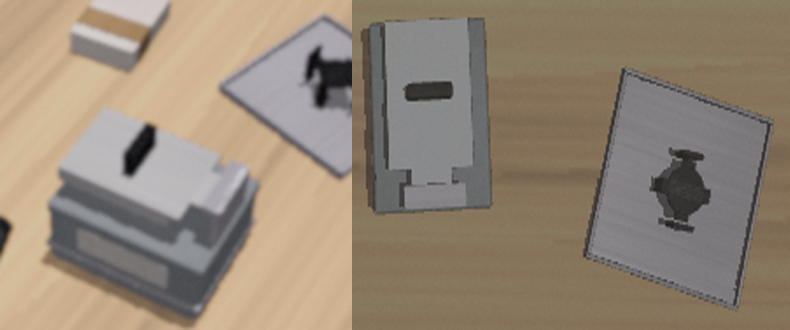

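The final picture shows the cover flat on the neck, with its tongue under the lip at crop (430,180). The cap is upright near the tray's centre at (685,190). I'll hand it in.

```bash
python3 -c "
from station import bot
print(bot.sign_off())"
```

```text
the job is handed in; nothing more can be done
None
```

The job is done and handed in at about 24.5 s of the 54 s allowed. No verdict was reported.

- **Cap:** I squeezed both tabs at 40 N, turned the cap about 76° and lifted it straight off. I set it down in the tray until it touched and let go. The last pictures show it upright near the tray's centre, well inside the rim.
- **Cover:** I pinched the rib, tilted the cover 20° and slid the tongue under the lip without touching it. I then rotated it down in stages until it met the neck at its nominal height, with its origin 98 mm above the bench. After release it lay flat, square to the canister, with the tongue under the lip.
- **Forces:** The highest wrist force I saw was about 30 N, when the fingers closed on the cap tabs. I eased that off before turning.
- **Checks that disagreed:**
  - In the final top view the detector's best guess for the cover grip was the lip. Its second guess was within about 3 pixels of where I expected the rib.
  - The detector missed the pipe tee in the side view and reported it at the lip in the top view, so I have no final reading of its position. I never moved near it.
  - The carton and the white pack were within about 4 pixels of their starting readings, which is normal detector noise.

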